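# Clamp and stamp a bracket through the press guard

### The job

Stamp the bracket lying in the bench press: reach down through the windows in the top of the guard without touching the guard, and with the fingertips press the lever with the broad square pedal all the way down, where it stays and clamps the bracket. Only then press the lever with the small round head all the way down through its own window, hold it down for half a second and let it spring back up. Grip or lift nothing: leave the bracket in place and the jar, tape roll and screwdriver undisturbed.

Things in the scene. Friction and masses are not known exactly. Their poses are not given: they have to be found in the camera images.
- press: Green bench stamping press fixed to the bench, base 280 x 310 x 20 mm. Origin at bench height under the middle of the machine; its x axis points away from its guarded front towards its anvil, y to its left (seen from the front, where the robot stands), z up. A flat bridge across the rear reaches 170 mm above the bench with the tops of ram and clamp rod; its front edge lies 132 mm behind the windows' centres.
- guard: Grey steel guard over the front half of the press, which must not be touched: a flat level sheet 6 mm thick, its top 130 mm above the bench, 155 mm (x) by 300 mm (y), on a fence of bars at front and sides. It has two windows with black trim, each 84 mm along the press's x and 72 mm along its y, 140 mm apart centre to centre. Same origin and axes as press.
- pedal_window (a point): Centre of the left (+y) window, level with the top of the guard sheet; above the square pedal. Axes as press.
- head_window (a point): Centre of the right (-y) window, level with the top of the guard sheet; above the round head. Axes as press.
- pedal_top (a point): Centre of the top face of the clamp lever's square steel pedal, 46 x 46 mm, under the middle of the left window. Moves with the lever: 15 mm below the guard's top when fully up, about 38 mm below when fully down. The lever is hinged 95 mm behind it (press +x), so its front end sinks and the top face tilts down to the front by 0.25 rad.
- head_top (a point): Centre of the top face of the stamp lever's round steel head, 34 mm across, under the middle of the right window. Same height, hinge and travel as the pedal.
- clamp_lever (a joint): Angle of the pedal lever in rad: 0 fully up, 0.25 fully down against a firm stop. It starts at 0 to 0.08. A steady 3 to 5 N on the pedal moves it; friction keeps it where it is left. More than about 8 N means that it is at its stop.
- stamp_lever (a joint): Angle of the round-headed lever in rad: 0 fully up (start), 0.25 fully down against a firm stop. A spring holds it up: 2 N starts it, 6 to 8 N holds it fully down; it springs back up when let go. More than about 11 N means that it is at its stop.
- clamp_foot: Upright steel rod 12 mm thick with a 24 mm rubber foot, over the bracket at the rear of the press; sinks 12 mm as the clamp lever goes down. Origin at the middle of the foot's underside. Not to be touched.
- stamp_ram: Square steel ram 16 mm wide, over the bracket at the rear of the press; sinks 12 mm as the stamp lever goes down. Origin at its lower tip. Not to be touched.
- bracket_mid (a point): Middle of the loose flat aluminium bracket, 36 x 100 x 6 mm with a 12 mm hole, lying on the anvil at the rear of the press under foot and ram. Leave it there.
- jar_mid (a point): Half-way up a loose jar with a black lid, 68 mm across, 100 mm tall, standing beside the press. Leave it alone.
- tape_mid (a point): Centre of a loose roll of grey tape lying flat, 96 mm across, 45 mm tall, beside the press. Leave it alone.
- driver_grip (a point): Middle of the handle of a loose screwdriver lying in front of the press (on the robot's side), about 200 mm long. Leave it alone.

How it is judged (in metres and radians):
On the way, in this order (a step that is already met when the one before it is completed fails the run):
1. the pedal lever is pressed down to its stop (above 0.225 rad), the round-headed lever still up (value of joint clamp_lever above 0.225 rad and value of joint stamp_lever below 0.06 rad), for 0.2 s.
2. the round-headed lever is held down at its stop (above 0.22 rad) for 0.3 s (value of joint stamp_lever above 0.22 rad and value of joint clamp_lever above 0.225 rad), for 0.3 s.
3. the round-headed lever has sprung back up (below 0.05 rad) (value of joint stamp_lever below 0.05 rad), for 0.2 s.
At the end, for the whole second after the job is handed in: The pedal lever stays down (above 0.225 of 0.25 rad), the round-headed lever is back up (below 0.05 rad), the bracket lies within 6 mm and the jar, tape roll and screwdriver within 20 mm of where they were (value of joint clamp_lever above 0.225 rad and value of joint stamp_lever below 0.05 rad and distance of bracket_mid from where it was at the start of the episode below 0.006 m and distance of each of jar_mid, tape_mid, driver_grip from where it was at the start of the episode below 0.02 m); the robot touches nothing.
It fails at once if the guard is touched (more than 1 N) (contact force between guard and anything else above 1 N).
It fails at once if the round-headed lever is pressed (beyond 0.1 rad) before the pedal lever is down (value of joint stamp_lever above 0.1 rad and value of joint clamp_lever below 0.2 rad).
It fails at once if the robot touches the clamp foot or the ram ((contact force between clamp_foot and the fingers above 1 N or contact force between clamp_foot and the arm above 1 N) or (contact force between stamp_ram and the fingers above 1 N or contact force between stamp_ram and the arm above 1 N)).
It fails at once if the bracket is shifted by more than 6 mm (distance of bracket_mid from where it was at the start of the episode above 0.006 m).
It fails at once if the jar, tape roll or screwdriver is lifted or shifted by more than 20 mm (distance of any of jar_mid, tape_mid, driver_grip from where it was at the start of the episode above 0.02 m).
It also fails if it takes over 38 s, if anything falls off the work surface, if the arm or the gripper's body presses on something with over 40 N, if the wrist force passes 120 N, or if a joint passes its speed limit or range.

### The arm

A 6-joint arm with a two-finger parallel gripper is mounted at the origin on the work surface. World frame = base frame: x ahead of the robot, y to its left, z up, the work surface at z = 0. Lengths are in mm, angles in rad, forces in N, time in s.
With the tool pointing down it reaches from about 325 to 850 mm from the base axis. Payload 15.5 kg.
Tool frame: the origin (TCP) lies midway between the tips of the shut fingers; the grasp point (between the pads) lies 19 mm behind it; z points along the fingers, y is the direction in which the jaws open and shut (so a half turn about z gives the same grasp; the last joint's range is limited). The gripper opens to 91 mm and grips with 3 to 60 N. Pads are 32 mm wide; open, the fingers measure 118 mm over their backs; the gripper's body (76 mm by 178 mm) begins 60 mm behind the grasp point.
Start: joints at [1.008, 0.494, 1.345, -0, 1.302, -0.096], TCP at [281.823, 557.855, 213.915] pointing down, gripper open.
Joint ranges: [-2.91, 2.91], [-0.82, 2.16], [0.22, 2.67], [-1.22, 4.37], [0.12, 2.79], [-3.08, 3.08]. Speed limits (rad/s): [1.89, 1.89, 2.57, 3.01, 3.01, 3.01].

### API

Orientations are given as [roll, pitch, yaw] about the fixed x, y, z axes, in that order (R = Rz(yaw) Ry(pitch) Rx(roll)).
In Python, from workcell import arm, vision, job_done gives the robot as it stands.
- The arm moves only by the tool move_arm, never from a script. Its argument "moves" is a list that holds one entry, the list of rows, each a list of 7 numbers: the shift along the tool's x, y, z in mm, then the turn, a rotation vector about the tool's x, y, z in degrees, then the gripper command: -1 is shut, 1 is fully open, values between are in proportion. In form: [[[tx, ty, tz, ax, ay, az, gripper], ...]]. A call has exactly 8 rows; each row is the pose to reach, as a shift and turn from the pose measured when the call began, along the tool's axes at that moment; what a row does not reach only later rows make up. A row lasts 1/12 s, in which the tool goes at most 41.7 mm and 7.16 degrees, less where a joint would pass 70% of its speed; a pose out of reach is approached as far as the arm can. A call with a gripper value outside its range is refused whole. The fingers move at their own pace and stop on an object; "squeeze" is the grip in N (left out, the last holds). Time passes only in rows, so rows that repeat a pose let the fingers close, or fill a call up. It gives the time, the measured TCP pose, the force and the opening at its end, in the units of the state.
- arm.sense(): the state, without advancing time (a new reading comes with each control period).
- vision.get_image(name): name is "scene" or "top" or "wrist"; returns the picture (400x640x3 uint8, red, green, blue); there is no depth.
- vision.camera_info(name): a dict with "K" (3x3 intrinsics, pixels), "extrinsics" (4x4, takes a point from world to camera coordinates). Camera axes: x right, y up, looking along -z (the intrinsics and any distortion apply to the point x, -y, -z); pixel columns grow to the right and rows downward; lengths in mm; the calibration is good to about 2 mm. The wrist camera is an equidistant fisheye: a pixel r from the principal point sees the ray r / f radians off the axis. A picture is of the moment at which its call begins: read the wrist's pose just before it. camera_info takes no time and is no camera call; for the wrist camera it gives the pose at the moment of the call.
- job_done(): hands the job in, once; it reports no verdict.
The state is a dict: "time": time; "joint_positions": joint angles; "qd": joint speeds; "joint_torque": joint torques, N m; "ee_pos": TCP position; "eef_rot": TCP orientation; "contact_force": force on the tool from outside, world axes, zero at the start; "torque": the same for the moment, N m; "gripper_width": finger opening in mm.
Only numpy, scipy, OpenCV 4.12 (cv2) and the standard library are available. Lean on these libraries where they do the work, as an engineer would, in place of code of your own. Each camera call takes 0.05 s, during which the arm holds its last target. There are 200 camera calls.

## Working session

There is one attempt and no reset: what is moved stays moved. The work goes in short steps, Python scripts to look and compute and a tool call to move; the robot and the scene stay as the last step left them, time stands still between calls to the robot, and variables do not carry over. Pictures are saved under pics/ and viewed, about 8 in all and at most 12, crops included, and the job is handed in when it is done.

Besides the shell and the picture viewer there is one more tool, called after ">>>" as name(argument=value, ...), one argument or row to a line, values as JSON. move_arm: Moves the arm, as the interface text tells. Its arguments: {"type":"object","properties":{"moves":{"type":"array","items":{"type":"array","items":{"type":"array","items":{"type":"number"}}}},"squeeze":{"type":"number"}},"required":["moves"]}

```bash
mkdir -p pics
python3 - <<'E'
from workcell import arm, vision
import cv2,numpy as np
s=arm.sense();print(s)
for n in("scene","top"):
    im=vision.get_image(n);cv2.imwrite(f"pics/{n}0.png",im[:,:,::-1])
    c=vision.camera_info(n);print(n,np.round(c["K"],1).tolist(),np.round(c["extrinsics"],3).tolist(),[k for k in c])
E
```

```text
{'time': 0.0, 'joint_positions': array([ 1.00750454e+00,  4.94180206e-01,  1.34611275e+00, -1.22781206e-05,
        1.30252120e+00, -9.54889982e-02]), 'qd': array([ 1.82054961e-03,  8.27409701e-04,  1.07749261e-03, -2.91525733e-05,
        8.45896247e-04, -1.32964952e-03]), 'joint_torque': array([-5.38674467e-04, -8.78838515e+01, -3.81850111e+01,  7.05706445e-02,
        5.35389595e-02, -1.94366260e-05]), 'ee_pos': array([281.6207181 , 557.53210122, 213.34635471]), 'eef_rot': array([-3.14037559e+00, -1.04681548e-04,  2.67379306e+00]), 'contact_force': array([-0.27250785,  0.22817329, -0.15401588]), 'torque': array([ 0.022571  , -0.04980486,  0.01076453]), 'gripper_width': 91.20941011024446}
scene [[476.9, 0.0, 317.9], [0.0, 476.9, 196.3], [0.0, 0.0, 1.0]] [[-0.475, 0.88, 0.018, 215.513], [-0.653, -0.367, 0.663, 311.88], [0.589, 0.303, 0.749, -1777.989], [0.0, 0.0, 0.0, 1.0]] ['K', 'extrinsics']
top [[483.3, 0.0, 322.7], [0.0, 483.3, 204.8], [0.0, 0.0, 1.0]] [[0.018, -0.999, 0.026, 28.111], [0.981, 0.023, 0.19, -566.92], [-0.191, 0.022, 0.981, -1284.147], [0.0, 0.0, 0.0, 1.0]] ['K', 'extrinsics']
```

View pics/top0.png

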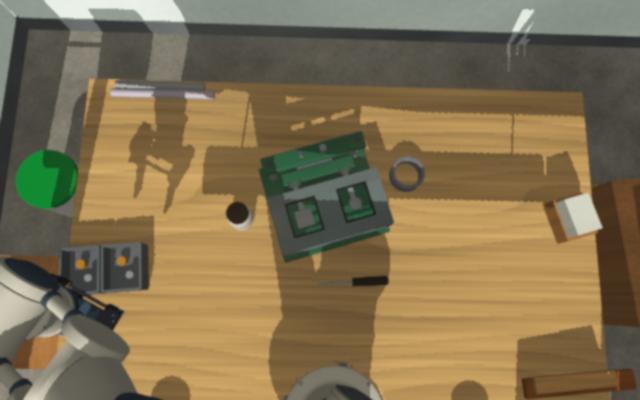

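View pics/scene0.png

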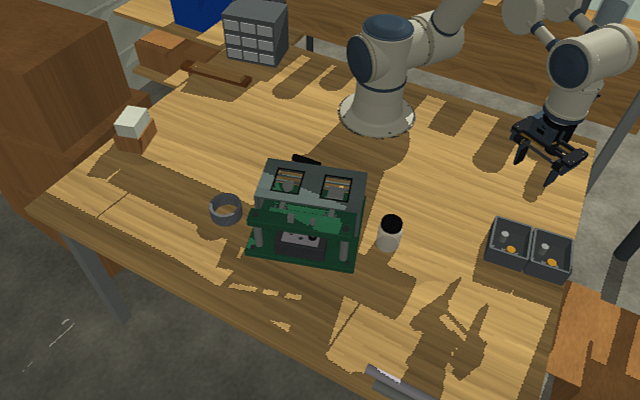

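The top view shows the press near (330,200), with the pedal window near (305,215), the head window near (356,201), the jar at (238,214), the tape at (407,174) and the screwdriver at (355,282). The scene view confirms the layout.

```bash
cat > h.py <<'E'
import numpy as np,cv2
from workcell import arm,vision
def ray(n,u,v,z,c=None):
    c=c or vision.camera_info(n);K=np.array(c["K"]);E=np.array(c["extrinsics"])
    d=np.linalg.solve(K,[u,v,1]);d=d*[1,-1,-1]
    R=E[:3,:3];o=-R.T@E[:3,3];w=R.T@d
    return o+w*(z-o[2])/w[2]
def proj(n,p):
    c=vision.camera_info(n);E=np.array(c["extrinsics"]);q=E[:3,:3]@p+E[:3,3];q=q*[1,-1,-1]
    q=np.array(c["K"])@q;return q[:2]/q[2]
E
python3 - <<'E'
from h import *
im=cv2.imread("pics/top0.png")
x0,y0=250,120
c=cv2.resize(im[y0:y0+150,x0:x0+160],None,fx=4.9,fy=4,interpolation=cv2.INTER_CUBIC)
c=cv2.resize(im[y0:y0+150,x0:x0+160],None,fx=4,fy=4,interpolation=cv2.INTER_CUBIC)
cv2.imwrite("pics/crop.png",c)
acc=sum(vision.get_image("top").astype(float) for _ in range(2))/2
g=acc.max(2)
m=((g<45)).astype(np.uint8);m[:165]=0;m[250:]=0;m[:,:275]=0;m[:,390:]=0
cs,_=cv2.findContours(m,cv2.RETR_EXTERNAL,cv2.CHAIN_APPROX_NONE)
for k in cs:
    if cv2.contourArea(k)>60:
        r=cv2.minAreaRect(k);b=cv2.boxPoints(r);P=np.array([ray("top",*q,130)[:2] for q in b])
        print(cv2.contourArea(k),r,P.mean(0).round(1),P.round(0).tolist())
for u,v in((305,215),(356,201)):print(ray("top",u,v,130))
E
```

```text
[523.40826197  86.99691636 130.        ]
[563.59977376 -45.44278651 130.        ]
```

View pics/crop.png

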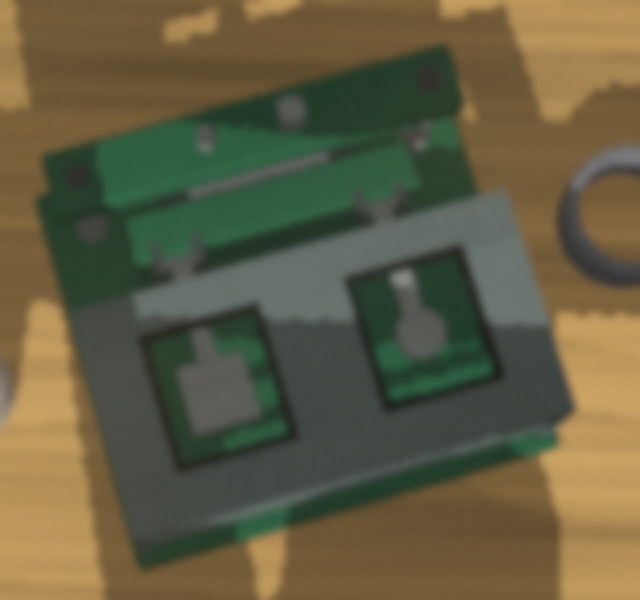

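Run:
```python
from h import *
from scipy.spatial.transform import Rotation as R
W={}
for n,q in dict(ped=[(142,338),(258,305),(297,437),(180,470)],head=[(347,275),(462,247),(502,378),(387,410)]).items():
    P=np.array([ray("top",(a+.5)/4-.5+250,(b+.5)/4-.5+120,130)[:2] for a,b in q]);W[n]=P.mean(0)
    print(n,P.mean(0).round(1),"y-sides",np.linalg.norm(P[0]-P[1]).round(1),np.linalg.norm(P[2]-P[3]).round(1),"x-sides",np.linalg.norm(P[1]-P[2]).round(1),np.linalg.norm(P[3]-P[0]).round(1), "xdir",np.degrees(np.arctan2(*((P[0]+P[1]-P[2]-P[3])[::-1]))).round(2))
    print(" scene px",proj("scene",[*W[n],130]).round(1))
# pedal, head tops at z 110, in crop
print("pedal",ray("top",218/4+250,393/4+120,112),"head",ray("top",420/4+250,331/4+120,115))
d=W["ped"]-W["head"];yaw=np.arctan2(d[1],d[0])-np.pi/2
print("sep",np.linalg.norm(d),"yaw deg",np.degrees(yaw))
s=arm.sense();T=R.from_euler("xyz",s["eef_rot"])
print("tool axes",T.as_matrix().round(3).tolist())
for h in(0,np.pi):
  G=R.from_euler("xyz",[np.pi,0,yaw+h]);print("turn toolaxes deg",np.degrees((T.inv()*G).as_rotvec()).round(1))
for z in (213,):
  print("shift tool mm to ped",T.inv().apply(np.r_[W["ped"],z]-s["ee_pos"]).round(1))
im=cv2.imread("pics/scene0.png")[150:280,230:370];cv2.imwrite("pics/sc.png",cv2.resize(im,None,fx=4,fy=4,interpolation=cv2.INTER_CUBIC))
```

```text
ped [519.7  88.3] y-sides 78.7 78.3 x-sides 90.7 90.1 xdir 17.48
 scene px [335.1 187.1]
head [562.6 -44.8] y-sides 78.5 78.2 x-sides 91.0 93.2 xdir 16.84
 scene px [286.8 179.9]
pedal [517.8033546  88.3483243 112.       ] head [561.8752798 -44.2065958 115.       ]
sep 139.86308346191126 yaw deg 17.830803866328164
tool axes [[-0.893, 0.451, -0.0], [0.451, 0.893, -0.001], [0.0, -0.001, -1.0]]
turn toolaxes deg [ -0.    0.  135.4]
turn toolaxes deg [ -0.   -0.  -44.6]
shift tool mm to ped [-424.1 -311.6    0.8]
```

View pics/sc.png

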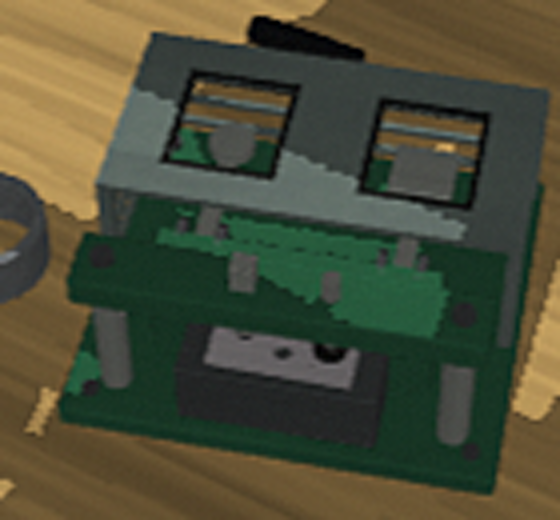

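The trim measures 78 x 91 mm outside, the windows are 139.9 mm apart, and the scene view agrees to about 1 px. The pose holds up, so I'll start moving.

>>> move_arm(
  moves=[
    [[-25,-19,0,0,0,-5,-1],[-55,-40,0,0,0,-11,-1],[-85,-62,0,0,0,-17,-1],[-115,-84,0,0,0,-23,-1],[-145,-107,0,0,0,-29,-1],[-175,-129,0,0,0,-35,-1],[-200,-147,0,0,0,-40,-1],[-220,-162,0,0,0,-44.6,-1]],
  ],
  squeeze=10,
)

```text
time: 0.87
ee_pos: [405.8, 311.7, 213.7]
eef_rot: [-3.141, -0.001, -2.827]
contact_force: [-0.1, 0.1, -0.6]
gripper_width: 41.0
```

```bash
cat > go.py <<'E'
from h import *
import sys
from scipy.spatial.transform import Rotation as R
s=arm.sense();T=R.from_euler("xyz",s["eef_rot"])
yaw=np.radians(17.5)
G=R.from_euler("xyz",[np.pi,0,yaw+np.pi])
for n,p in dict(ped=(519,88.3),head=(562.3,-44.7)).items():
    print(n,T.inv().apply(np.r_[p,s["ee_pos"][2]]-s["ee_pos"]).round(1))
print("turn",np.degrees((T.inv()*G).as_rotvec()).round(2),"t",round(s["time"],2),"pos",s["ee_pos"].round(1),"F",s["contact_force"].round(2),"w",round(s["gripper_width"],1),"q",s["joint_positions"].round(2))
E
python3 go.py
```

```text
ped [-3.860e+01 -2.475e+02  2.000e-01]
head [-3.870e+01 -3.874e+02  3.000e-01]
turn [-0.04 -0.03  0.51] t 0.87 pos [405.8 311.7 213.7] F [-0.1   0.08 -0.57] w 41.0 q [ 0.54  0.34  1.62 -0.    1.19 -1.35]
```

>>> move_arm(
  moves=[
    [[-5,-32,0,0,0,0.5,-1],[-10,-66,0,0,0,0.5,-1],[-16,-100,0,0,0,0.5,-1],[-22,-134,0,0,0,0.5,-1],[-27,-168,0,0,0,0.5,-1],[-32,-200,0,0,0,0.5,-1],[-36,-226,0,0,0,0.5,-1],[-38.6,-247.5,0,0,0,0.5,-1]],
  ],
)

```text
time: 1.53
ee_pos: [519.8, 86.3, 213.8]
eef_rot: [-3.141, -0.0, -2.837]
contact_force: [-0.4, -0.0, -0.1]
gripper_width: 0.3
```

>>> move_arm(
  moves=[
    [[0,0,0,0,0,0,-1],[0,0,0,0,0,0,-1],[0,0,0,0,0,0,-1],[0,0,0,0,0,0,-1],[0,0,0,0,0,0,-1],[0,0,0,0,0,0,-1],[0,0,0,0,0,0,-1],[0,0,0,0,0,0,-1]],
  ],
)

```text
time: 2.2
ee_pos: [519.7, 86.6, 213.9]
eef_rot: [-3.141, -0.0, -2.836]
contact_force: [0.1, -0.3, -0.7]
gripper_width: 0.4
```

```bash
python3 go.py
python3 - <<'E'
from h import *
cv2.imwrite("pics/w1.png",vision.get_image("wrist")[:,:,::-1])
E
```

```text
ped [ 0.2  1.8 -0. ]
head [-1.200e+00 -1.381e+02  1.000e-01]
turn [-0.05 -0.02 -0.02] t 2.2 pos [519.7  86.6 213.9] F [ 0.13 -0.35 -0.75] w 0.4 q [ 0.05  0.36  1.59 -0.    1.2  -1.82]
```

View pics/w1.png

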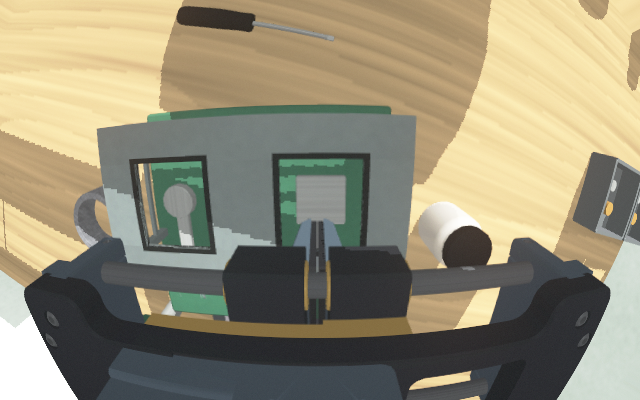

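The wrist view shows the fingers shut over the left window, with the square pedal at (320,200). The right window's corners are near (131,160), (207,156), (215,252) and (145,248). I'll check the position with rays from this camera.

Run:
```python
from h import *
c=vision.camera_info("wrist");K=np.array(c["K"]);E=np.array(c["extrinsics"]);Rm=E[:3,:3];o=-Rm.T@E[:3,3]
def fr(u,v,z):
    a,b=(u-K[0,2])/K[0,0],(v-K[1,2])/K[1,1];r=np.hypot(a,b)
    d=np.array([np.sin(r)*a/r,-np.sin(r)*b/r,-np.cos(r)]);w=Rm.T@d
    return (o+w*(z-o[2])/w[2])[:2]
print("cam",o.round(1))
H=np.array([fr(*p,130) for p in((131,160),(207,156),(215,252),(145,248))]);print("head win",H.mean(0).round(1),[np.linalg.norm(H[i]-H[i-1]).round(1) for i in range(4)])
P=np.array([fr(*p,130) for p in((274,154),(369,153))]);t=np.radians(17.5)
print("ped win w",np.linalg.norm(P[0]-P[1]).round(1),"centre",(P.mean(0)+45.5*np.array([np.cos(t),np.sin(t)])).round(1),"yaw",np.degrees(np.arctan2(*(P[1]-P[0])[::-1]))-90)
q=np.array([fr(*p,112) for p in((296,176),(345,175))]);print("pedal front w",np.linalg.norm(q[0]-q[1]),"centre",q.mean(0)+23*np.array([np.cos(t),np.sin(t)]))
```

```text
cam [445.4  62.7 384.2]
head win [562.2 -42.6] [np.float64(90.0), np.float64(80.3), np.float64(90.7), np.float64(78.5)]
ped win w 79.0 centre [519.8  89.9] yaw 18.176032130387213
pedal front w 44.03782442276363 centre [520.08127787  89.2472932 ]
```

>>> move_arm(
  moves=[
    [[0,2,12,0,0,0,-1],[0,2,26,0,0,0,-1],[0,2,40,0,0,0,-1],[0,2,54,0,0,0,-1],[0,2,68,0,0,0,-1],[0,2,80,0,0,0,-1],[0,2,88,0,0,0,-1],[0,2,92,0,0,0,-1]],
  ],
)

```text
time: 2.92
ee_pos: [518.7, 88.4, 120.9]
eef_rot: [-3.141, -0.002, -2.837]
contact_force: [0.0, -0.2, -0.2]
gripper_width: 0.3
```

>>> move_arm(
  moves=[
    [[0,0,2,0,0,0,-1],[0,0,5,0,0,0,-1],[0,0,8,0,0,0,-1],[0,0,11,0,0,0,-1],[0,0,14,0,0,0,-1],[0,0,16,0,0,0,-1],[0,0,18,0,0,0,-1],[0,0,20,0,0,0,-1]],
  ],
)

```text
time: 3.58
ee_pos: [518.8, 88.3, 100.9]
eef_rot: [-3.141, -0.001, -2.837]
contact_force: [-0.9, -0.3, 1.7]
gripper_width: 0.2
```

>>> move_arm(
  moves=[
    [[0,0,1,0,0,0,-1],[0,0,2,0,0,0,-1],[0,0,3,0,0,0,-1],[0,0,4,0,0,0,-1],[0,0,5,0,0,0,-1],[0,0,5,0,0,0,-1],[0,0,5,0,0,0,-1],[0,0,5,0,0,0,-1]],
  ],
)

```text
time: 4.25
ee_pos: [518.7, 88.3, 95.8]
eef_rot: [-3.141, -0.001, -2.837]
contact_force: [0.2, -0.0, 0.8]
gripper_width: 0.5
```

>>> move_arm(
  moves=[
    [[0,0,0.5,0,0,0,-1],[0,0,1,0,0,0,-1],[0,0,1.5,0,0,0,-1],[0,0,2,0,0,0,-1],[0,0,2.5,0,0,0,-1],[0,0,3,0,0,0,-1],[0,0,3,0,0,0,-1],[0,0,3,0,0,0,-1]],
  ],
)

```text
time: 4.92
ee_pos: [519.2, 88.4, 93.9]
eef_rot: [-3.141, 0.0, -2.837]
contact_force: [-5.4, 0.5, 24.0]
gripper_width: 0.8
```

24 N means the pedal is at its stop. I'll raise the fingers and check.

>>> move_arm(
  moves=[
    [[0,0,-4,0,0,0,-1],[0,0,-14,0,0,0,-1],[0,0,-28,0,0,0,-1],[0,0,-44,0,0,0,-1],[0,0,-60,0,0,0,-1],[0,0,-76,0,0,0,-1],[0,0,-90,0,0,0,-1],[0,0,-100,0,0,0,-1]],
  ],
)

```text
time: 5.58
ee_pos: [519.3, 88.5, 195.6]
eef_rot: [-3.14, 0.001, -2.836]
contact_force: [0.3, -0.3, -0.1]
gripper_width: 0.5
```

```bash
python3 go.py
python3 - <<'E'
from h import *
cv2.imwrite("pics/w2.png",vision.get_image("wrist")[:,:,::-1])
E
```

```text
ped [ 0.3 -0.1 -0. ]
head [  -1.  -140.     0.2]
turn [-0.07  0.06 -0.02] t 5.58 pos [519.3  88.5 195.6] F [ 0.35 -0.33 -0.08] w 0.5 q [ 0.06  0.38  1.61 -0.    1.15 -1.82]
```

View pics/w2.png

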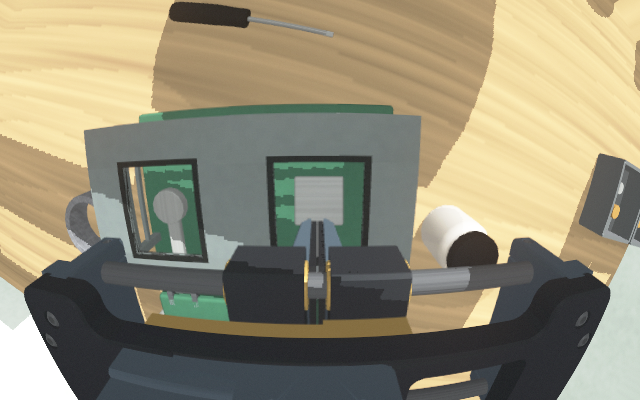

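The pedal now looks smaller inside its window (47 of 104 px, against 49 of 95 px before), so it stayed down. Next is the head.

>>> move_arm(
  moves=[
    [[0,-12,0,0,0,0,-1],[0,-32,0,0,0,0,-1],[0,-54,0,0,0,0,-1],[0,-76,0,0,0,0,-1],[-1,-98,0,0,0,0,-1],[-1,-118,0,0,0,0,-1],[-1,-132,0,0,0,0,-1],[-1,-139,0,0,0,0,-1]],
  ],
)

```text
time: 6.3
ee_pos: [562.9, -45.7, 196.5]
eef_rot: [-3.14, 0.002, -2.838]
contact_force: [0.8, -0.8, -0.7]
gripper_width: 0.4
```

```bash
python3 go.py
```

```text
ped [  1.8 141.   -0.2]
head [ 0.3  1.2 -0. ]
turn [-0.1   0.12 -0.1 ] t 6.3 pos [562.9 -45.7 196.5] F [ 0.76 -0.81 -0.71] w 0.4 q [-0.19  0.43  1.52 -0.    1.19 -2.06]
```

>>> move_arm(
  moves=[
    [[0,2,0,0,0,0,-1],[0,2,10,0,0,0,-1],[0,2,24,0,0,0,-1],[0,2,38,0,0,0,-1],[0,2,52,0,0,0,-1],[0,2,63,0,0,0,-1],[0,2,70,0,0,0,-1],[0,2,74,0,0,0,-1]],
  ],
)

```text
time: 6.97
ee_pos: [561.6, -42.9, 121.1]
eef_rot: [-3.141, 0.001, -2.837]
contact_force: [0.7, -0.2, 0.2]
gripper_width: 0.2
```

>>> move_arm(
  moves=[
    [[0,0,3,0,0,0,-1],[0,0,6,0,0,0,-1],[0,0,9,0,0,0,-1],[0,0,12,0,0,0,-1],[0,0,15,0,0,0,-1],[0,0,18,0,0,0,-1],[0,0,21,0,0,0,-1],[0,0,24,0,0,0,-1]],
  ],
)

```text
time: 7.63
ee_pos: [561.9, -42.9, 97.1]
eef_rot: [-3.141, 0.001, -2.837]
contact_force: [-1.5, 3.0, 5.7]
gripper_width: 0.4
```

>>> move_arm(
  moves=[
    [[0,0,1,0,0,0,-1],[0,0,2,0,0,0,-1],[0,0,3,0,0,0,-1],[0,0,4,0,0,0,-1],[0,0,4,0,0,0,-1],[0,0,4,0,0,0,-1],[0,0,4,0,0,0,-1],[0,0,4,0,0,0,-1]],
  ],
)

```text
time: 8.3
ee_pos: [562.3, -42.7, 93.9]
eef_rot: [-3.14, 0.002, -2.837]
contact_force: [-4.7, 4.3, 19.2]
gripper_width: 0.4
```

19 N is above the 11 N limit, so the head is at its stop. I'll hold it, then lift.

>>> move_arm(
  moves=[
    [[0,0,1,0,0,0,-1],[0,0,1,0,0,0,-1],[0,0,1,0,0,0,-1],[0,0,1,0,0,0,-1],[0,0,1,0,0,0,-1],[0,0,1,0,0,0,-1],[0,0,1,0,0,0,-1],[0,0,1,0,0,0,-1]],
  ],
)

```text
time: 8.97
ee_pos: [562.4, -42.6, 93.7]
eef_rot: [-3.14, 0.003, -2.837]
contact_force: [-8.0, 2.2, 22.0]
gripper_width: 0.3
```

>>> move_arm(
  moves=[
    [[0,0,-4,0,0,0,-1],[0,0,-12,0,0,0,-1],[0,0,-24,0,0,0,-1],[0,0,-38,0,0,0,-1],[0,0,-54,0,0,0,-1],[0,0,-72,0,0,0,-1],[0,0,-88,0,0,0,-1],[0,0,-100,0,0,0,-1]],
  ],
)

```text
time: 9.63
ee_pos: [562.7, -42.8, 195.4]
eef_rot: [-3.139, 0.005, -2.837]
contact_force: [0.7, 0.0, -0.5]
gripper_width: 0.4
```

>>> move_arm(
  moves=[
    [[0,0,-5,0,0,0,-1],[0,0,-10,0,0,0,-1],[0,0,-15,0,0,0,-1],[0,0,-20,0,0,0,-1],[0,0,-20,0,0,0,-1],[0,0,-20,0,0,0,-1],[0,0,-20,0,0,0,-1],[0,0,-20,0,0,0,-1]],
  ],
)

```text
time: 10.3
ee_pos: [562.4, -42.8, 214.9]
eef_rot: [-3.14, 0.004, -2.837]
contact_force: [0.7, 0.2, -0.1]
gripper_width: 0.6
```

```bash
python3 go.py
python3 - <<'E'
from h import *
a=vision.get_image("wrist")[:,:,::-1];b=vision.get_image("scene")[:,:,::-1]
cv2.imwrite("pics/w3.png",np.vstack([a[100:300,:560],cv2.resize(b[150:280,230:370],(560,390),interpolation=cv2.INTER_CUBIC)]))
E
```

```text
ped [  2.1 138.   -0.3]
head [ 0.6 -1.8  0. ]
turn [-0.11  0.23 -0.06] t 10.3 pos [562.4 -42.8 214.9] F [ 0.69  0.18 -0.07] w 0.6 q [-0.18  0.4   1.5   0.    1.23 -2.06]
```

View pics/w3.png

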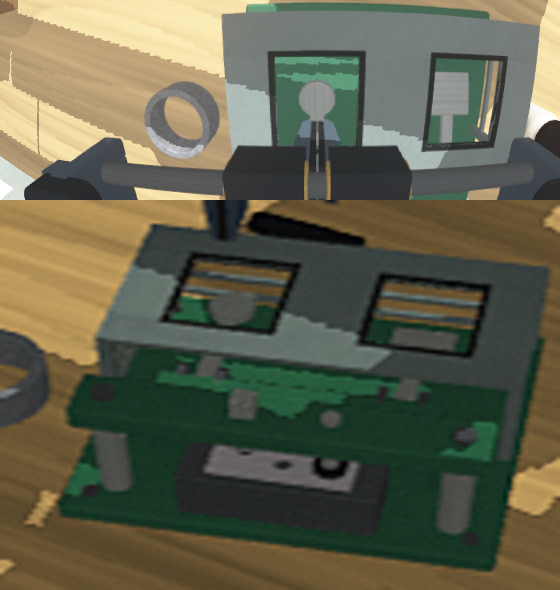

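The view shows the pedal down: it sits low in its window at (425,340) and the clamp rod top at (331,418) has sunk. The round head is back up at (232,305), as before. The bracket hasn't moved, so I'll hand the job in.

```bash
python3 -c "from workcell import job_done;print(job_done())"
```

```text
the job is handed in; nothing more can be done
None
```

I stamped the bracket and handed the job in at about 10.4 s on the robot's clock, well inside the 38 s limit; no verdict was reported.

- **Pedal:** I pressed it through the left window until the vertical force read 24 N, well over the 8 N that marks its stop, then lifted the fingers out.
- **Round head:** I then pressed it through the right window to 19–22 N, over its 11 N stop mark. I held it there for more than 0.67 s and let it spring back.
- **Last pictures:** The pedal is still down and its clamp rod has sunk. The round head is back up and the bracket looks unmoved. The fingers were clear of everything, with about 0 N on the tool.
- **Window positions:** The two cameras used to locate the windows agreed to about 2 mm. I saw no sign of touching the guard, but there is no direct reading of contact with it.
- **Not measured:** I checked the jar, tape roll and screwdriver only by eye, and the last pictures don't show the jar and screwdriver in full. The arm stayed well above all three. The lever angles are judged from force and pictures, since they can't be read directly.

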